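Open the pebble jar for terrarium planting

TASK

Open the larger of the two glass jars, the one held in the wooden foot: unscrew its thick wooden lid anticlockwise until the threads are free, lift it off, and set it gently, the same way up, fully on the round cork mat. Leave the smaller jar where it stands.

Things in the scene. Friction and masses are not known exactly. Their poses are not given: they have to be found in the camera images.
- lid_center (a point): Centre (half-way up) of the larger jar's screw lid: a wooden cylinder 64 mm wide, 44 mm tall, 80 g, z up; a dark groove on top marks its x axis. Grip its sides, any yaw. Turned anticlockwise seen from above (yaw growing) it climbs 5 mm per quarter turn (2 mm play up and down); 180 to 220 degrees in all free it, up to 60 more do no harm. It turns easily and stays put between strokes.
- jar_mouth (a point): Centre of the rim of the larger jar's neck, 132 mm above the table, z up. The glass jar, 86 mm wide with pale pebbles, is fixed and cannot turn: a round wooden foot, 110 mm wide, holds it. At the start the lid's centre is 2 mm below this point, and the jar's shoulder begins 8 mm below the lid's lower edge. The lid is clear once its centre is 30 mm above this point.
- mat_top (a point): Centre of the upper face of the cork mat, a disc 140 mm wide and 6 mm thick, fixed on the table; z up. The lid's centre is 22 mm above this point when the lid stands on the mat.
- small_jar_center (a point): Centre (half-way up) of the smaller jar, a bystander: loose, glass, 68 mm wide, 112 mm tall in all, with a wooden lid 44 mm wide and small reddish pebbles; it stands straight on the table.
Mind the look-alikes: they are no part of the job. Of the things shaped like the part that bears mat_top, the cork one is meant. Leave any purple look-alike of the part that bears jar_mouth alone.

How it is judged:
On the way, in this order (a step that is already met when the one before it is completed fails the run):
1. the lid is turned about a quarter turn while it is still on the neck of the jar (angle between the x axis of lid_center and the x axis of jar_mouth, either way round above 1.2 rad and horizontal distance between lid_center and jar_mouth below 0.008 m and z of lid_center in the frame of jar_mouth below 0.015 m).
2. the lid is lifted clear above the jar's mouth (z of lid_center in the frame of jar_mouth above 0.03 m), for 0.1 s.
At the end, for the whole second after the job is handed in: The lid stands flat (within 8 degrees), at rest, the same way up as on the jar, on the cork mat, its centre within 42 mm of the mat's centre; the smaller jar is within 30 mm of where it was (horizontal distance between lid_center and mat_top below 0.042 m and z of lid_center in the frame of mat_top between 0.016 and 0.028 m and angle between the z axis of lid_center and the z axis of mat_top, either way round below 0.15 rad and linear speed of lid below 0.02 m/s and distance of small_jar_center from where it was at the start of the episode below 0.03 m); the robot touches nothing.
It fails at once if the smaller jar is moved more than 30 mm or tipped over (distance of small_jar_center from where it was at the start of the episode above 0.03 m or angle between small_jar_center's own z axis and vertical above 0.5 rad).
It fails at once if the lid is dropped or slammed on the mat (faster than 0.6 m/s within 10 mm above it) (horizontal distance between lid_center and mat_top below 0.07 m and z of lid_center in the frame of mat_top below 0.032 m and linear speed of lid above 0.6 m/s).
It fails at once if the lid is turned upside down (angle between lid_center's own z axis and vertical above 1.57 rad).
It also fails if it takes over 64 s, if anything falls off the work surface, if the arm or the gripper's body presses on something with over 40 N, if the wrist force passes 120 N, or if a joint passes its speed limit or range.

ROBOT

A 7-joint arm with a two-finger parallel gripper is mounted at the origin on the work surface. World frame = base frame: x ahead of the robot, y to its left, z up, the work surface at z = 0. Lengths are in m, angles in rad, forces in N, time in s.
With the tool pointing down it reaches from about 0.4 to 0.85 m from the base axis. Payload 4.5 kg.
Tool frame: the origin (TCP) lies midway between the tips of the shut fingers; the grasp point (between the pads) lies 19 mm behind it; z points along the fingers, x is the direction in which the jaws open and shut, and the axes are right-handed (so a half turn about z gives the same grasp; the last joint's range is limited). The gripper opens to 88 mm and grips with 3 to 60 N. Pads are 18 mm wide; open, the fingers measure 123 mm over their backs; the gripper's body (75 mm by 187 mm) begins 45 mm behind the grasp point.
Start: joints at [-1.105, 0.689, -0.195, 1.565, 0.157, 0.902, -0.215], TCP at [0.262, 0.568, 0.239] pointing down, gripper open.
Joint ranges: [-3.01, 3.01], [-0.46, 2.08], [-1.47, 1.51], [0.13, 2.56], [-1, 4.14], [0.04, 2.09], [-2.66, 2.66]. Speed limits (rad/s): [2.57, 2.57, 3.14, 3.14, 3.14, 3.14, 3.14].

INTERFACE

Orientations are given as a unit quaternion [x, y, z, w].
In Python, from bench import bot, viewer gives the robot as it stands. The module is installed in compiled form; this text tells all that it offers.
- The arm moves only by the shell command python3 -m creep 'ROWS' [OPENING]. ROWS is JSON, a list of rows, each a list of 6 numbers: the shift along the tool's x, y, z in mm, then the turn, a rotation vector about the tool's x, y, z in degrees. In form: [[x, y, z, wx, wy, wz], ...]. A call has 1 to 20 rows; each row is the pose to reach, as a shift and turn from the pose measured when the call began, along the tool's axes at that moment; what a row does not reach only later rows make up. A row lasts 1/8 s, in which the tool goes at most 62.5 mm and 10.7 degrees, less where a joint would pass 70% of its speed; a pose out of reach is approached as far as the arm can. A call with a gripper value outside its range is refused whole. OPENING is the gripper's target within -1 to 1 (shut at 1, half-way at 0, fully open at -1), set as the call begins (- or left out, the last holds). The fingers move at their own pace and stop on an object; the grip force is fixed at half the most. Time passes only in rows, so rows that repeat a pose let the fingers close. It gives the time, the measured TCP pose, the force and the opening at its end, in the units of the state.
- bot.read_state(): the state, without advancing time (a new reading comes with each control period).
- viewer.read_camera(name): name is "scene" or "top" or "wrist"; returns a dict with "pixels" (400x640x3 uint8, red, green, blue), "fx", "fy", "cx", "cy" (pixels), "T" (4x4, takes a point from camera to world coordinates). Camera axes: x right, y up, looking along -z (the intrinsics and any distortion apply to the point x, -y, -z); pixel columns grow to the right and rows downward; lengths in m; the calibration is good to about 2 mm. A picture is of the moment at which its call begins. There is no depth.
- bot.close_job(): hands the job in, once; it reports no verdict.
The state is a dict: "time_s": time; "joint_pos": joint angles; "qvel": joint speeds; "joint_efforts": joint torques, N m; "tcp_pos": TCP position; "eef_rot": TCP orientation; "force": force on the tool from outside, world axes, zero at the start; "moment": the same for the moment, N m; "finger_gap": finger opening in m.
Only numpy, scipy, OpenCV 4.12 (cv2) and the standard library are available. Lean on these libraries where they do the work, as an engineer would, in place of code of your own. Each camera call takes 0.05 s, during which the arm holds its last target. There are 200 camera calls.

## Working session

There is one attempt and no reset: what is moved stays moved. The work goes in short steps, Python scripts to look and compute and a shell command to move; the robot and the scene stay as the last step left them, time stands still between calls to the robot, and variables do not carry over. Pictures are saved under pics/ and viewed, about 8 in all and at most 12, crops included, and the job is handed in when it is done.

```bash
mkdir -p pics
python3 - <<'E'
from bench import bot, viewer
import cv2, numpy as np
s=bot.read_state(); print({k:np.round(v,3).tolist() for k,v in s.items()})
for n in ["scene","top"]:
    c=viewer.read_camera(n); cv2.imwrite(f"pics/{n}0.png",c["pixels"][:,:,::-1]); print(n,{k:np.round(v,3).tolist() for k,v in c.items() if k!="pixels"})
E
```

```text
{'time_s': 0.0, 'joint_pos': [-1.105, 0.69, -0.195, 1.566, 0.157, 0.902, -0.215], 'qvel': [0.0, 0.001, -0.001, -0.0, 0.0, 0.0, -0.0], 'joint_efforts': [0.001, -52.757, -1.267, -15.342, -0.053, 0.007, 0.0], 'tcp_pos': [0.261, 0.567, 0.238], 'eef_rot': [0.842, 0.539, -0.001, 0.001], 'force': [0.052, 0.036, -0.128], 'moment': [0.048, -0.028, 0.056], 'finger_gap': 0.088}
scene {'fx': 463.936, 'fy': 463.936, 'cx': 313.493, 'cy': 200.68, 'T': [[-0.764, -0.514, 0.389, 0.86], [0.645, -0.621, 0.446, 0.372], [0.012, 0.592, 0.806, 0.828], [0.0, 0.0, 0.0, 1.0]]}
top {'fx': 506.895, 'fy': 506.895, 'cx': 330.293, 'cy': 201.647, 'T': [[0.014, 0.996, -0.094, 0.436], [-1.0, 0.013, -0.005, 0.0], [-0.004, 0.094, 0.996, 1.2], [0.0, 0.0, 0.0, 1.0]]}
```

View pics/scene0.png

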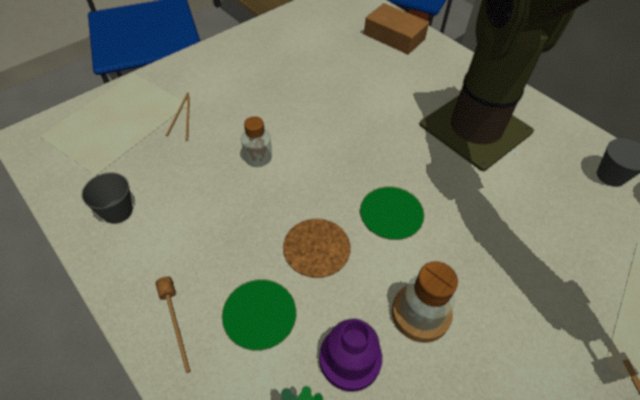

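View pics/top0.png

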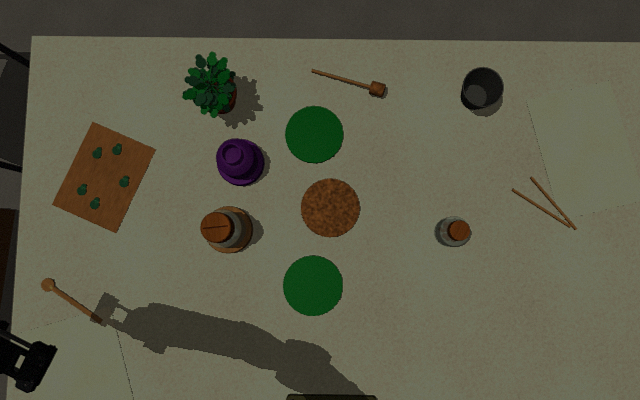

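The scene view shows the large jar's lid at about (436,285) on its foot, the cork mat at (317,247) between green discs, the small jar at (255,142) and the purple decoy at (351,353). In the top view they are the lid at (216,228), mat at (330,208), small jar at (455,231) and decoy at (240,160).

```bash
cat > h.py <<'E'
import cv2, numpy as np
from bench import bot, viewer
from scipy.spatial.transform import Rotation as R
def ray(c,u,v):
    T=np.array(c["T"]); d=T[:3,:3]@np.array([(u-c["cx"])/c["fx"],-(v-c["cy"])/c["fy"],-1]); return T[:3,3],d/np.linalg.norm(d)
def plane(c,u,v,z):
    o,d=ray(c,u,v); return o+d*(z-o[2])/d[2]
def tri(*rs):
    A=sum(np.eye(3)-np.outer(d,d) for o,d in rs); b=sum((np.eye(3)-np.outer(d,d))@o for o,d in rs); return np.linalg.solve(A,b)
def blob(c,box,smin=140,vmin=60):
    x0,y0,x1,y1=box; h=cv2.cvtColor(c["pixels"],cv2.COLOR_RGB2HSV)[y0:y1,x0:x1]
    m=((h[...,0]<20)&(h[...,1]>smin)&(h[...,2]>vmin)).astype(np.uint8)
    m=cv2.morphologyEx(m,cv2.MORPH_OPEN,np.ones((3,3)))
    n,l,st,ce=cv2.connectedComponentsWithStats(m); i=1+np.argmax(st[1:,4]); return ce[i]+[x0,y0],st[i]+[x0,y0,0,0,0],l==i
def rel(p,s=None):
    s=s or bot.read_state(); r=R.from_quat(s["eef_rot"]); return r.inv().apply(np.array(p)-s["tcp_pos"])*1000
E
python3 - <<'E'
from h import *
t=viewer.read_camera("top"); s=viewer.read_camera("scene")
vis=[]
res={}
for nm,bt,bs in [("lid",(190,200,270,260),(385,250,470,350)),("mat",(290,170,370,245),(275,210,360,285)),("small",(430,210,480,250),(238,110,275,145))]:
    k=dict(smin=140) if nm!="mat" else dict(smin=90,vmin=40)
    for (n,c,b) in (("t",t,bt),("s",s,bs)):
        ce,st,m=blob(c,b,**({**k,"smin":185} if nm=="lid" else k)); res[nm,n]=ce; print(nm,n,ce.round(1),st)
        h=cv2.cvtColor(c["pixels"],cv2.COLOR_RGB2HSV); print(h[int(ce[1]),int(ce[0])])
        x0,y0,x1,y1=b; a=c["pixels"][y0:y1,x0:x1,::-1].copy(); e=a.copy(); e[m]=(255,255,0)
        vis.append(cv2.resize(np.hstack([a,e]),(380,190)))
    print(nm,"tri",tri(ray(t,*res[nm,"t"]),ray(s,*res[nm,"s"])).round(4))
print("mat plane",plane(t,*res["mat","t"],.006),plane(s,*res["mat","s"],.006)); print("lid plane",plane(t,*res["lid","t"],.140),plane(s,*res["lid","s"],.135))
cv2.imwrite("pics/m.png",np.vstack([np.hstack(vis[i:i+2]) for i in (0,2,4)]))
E
```

```text
lid t [215.2 226.9] [201 213  29  29 640]
[ 13 229  59]
lid s [437.5 280.8] [ 419  263   37   42 1000]
[ 14 182 115]
lid tri [0.4791 0.2455 0.1442]
mat t [329.7 207.4] [ 301  178   59   59 2719]
[ 14 198  94]
mat s [316.3 247.7] [ 283  219   67   59 3089]
[ 15 168 137]
mat tri [0.5344 0.0087 0.0013]
small t [459.5 230. ] [450 221  20  19 305]
[ 13 229  77]
small s [253.9 126.7] [245 117  18  21 307]
[ 15 199 118]
small tri [ 0.4799 -0.2732  0.0981]
mat plane [0.53479236 0.00784884 0.006     ] [0.53557647 0.01153798 0.006     ]
lid plane [0.47950129 0.24599781 0.14      ] [0.47361164 0.24415831 0.135     ]
```

View pics/m.png

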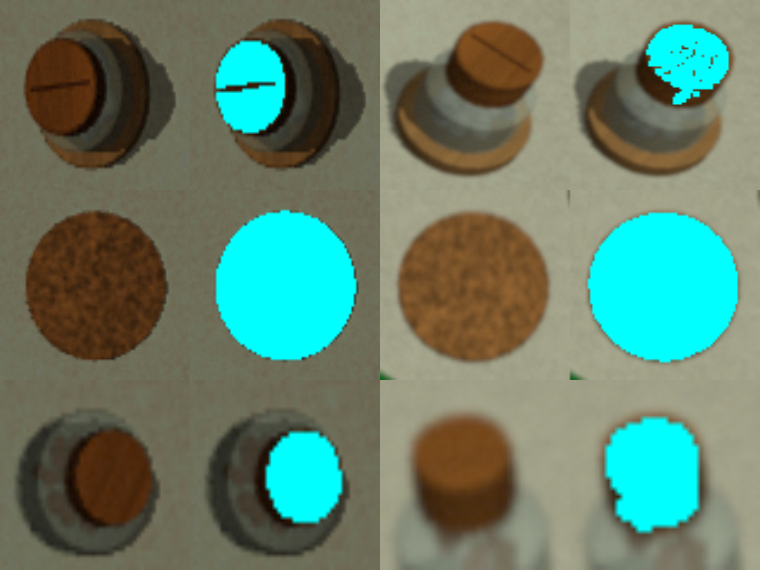

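```bash
python3 -m creep '[[-20,33,0,0,0,9],[-40,66,0,0,0,18],[-60,100,0,0,0,27],[-80,133,0,0,0,36],[-102,166,0,0,0,45],[-122,200,0,0,0,54],[-143,233,0,0,0,63],[-163,266,0,0,0,72],[-184,300,0,0,0,81],[-204,333,0,0,0,90],[-204,333,0,0,0,90]]' -1
python3 - <<'E'
from h import *
s=bot.read_state(); print(s["joint_pos"],s["time_s"],R.from_quat(s["eef_rot"]).as_matrix().round(3),s["tcp_pos"])
t=viewer.read_camera("wrist"); cv2.imwrite("pics/w1.png",t["pixels"][:,:,::-1]); print(np.round(t["T"],3).tolist(),t["fx"],t["cx"],t["cy"])
E
```

```text
time_s: 1.58
tcp_pos: [0.4804, 0.2392, 0.2386]
eef_rot: [0.976, -0.217, 0.001, 0.001]
force: [-0.9, 0.3, -0.6]
finger_gap: 0.0884
[-0.68666187  0.58201162  0.22234377  1.84591254 -0.17723603  0.73354118
 -0.80602304] 1.575 [[ 0.905 -0.424  0.001]
 [-0.424 -0.905 -0.003]
 [ 0.002  0.002 -1.   ]] [0.48035144 0.23920211 0.23858088]
[[0.905, 0.412, 0.107, 0.508], [-0.426, 0.874, 0.236, 0.298], [0.003, -0.259, 0.966, 0.385], [0.0, 0.0, 0.0, 1.0]] 283.7457698115278 320.22602010272027 197.64431782490652
```

View pics/w1.png

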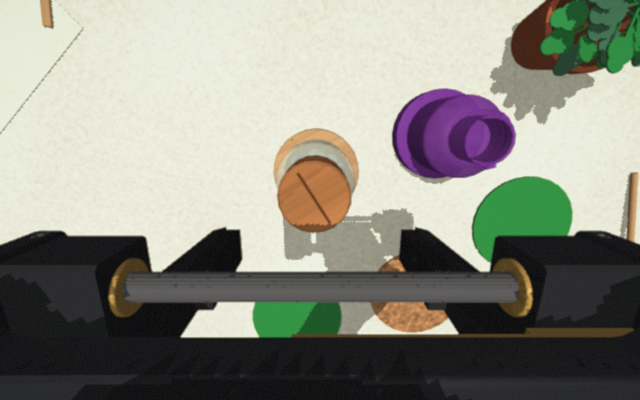

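The wrist view shows the lid top at about (315,193) with its groove running diagonally and the decoy clear to the right at (453,135). The open fingers straddle the column near 319.

Run:
```python
from h import *
c=viewer.read_camera("wrist")
h=cv2.cvtColor(c["pixels"],cv2.COLOR_RGB2HSV); print(h[185,290],h[215,340],h[225,315],h[140,315])
cs=[]
for smin in (150,165,180,195):
    ce,st,m=blob(c,(260,120,370,245),smin=smin); cs.append(ce); print(smin,ce,st)
# manual top circle check + wrist/top plane
for uv in [(315,193)]: print(plane(c,*uv,.152))
t=viewer.read_camera("top"); ce,_,_=blob(t,(190,200,270,260),smin=185); print("top",plane(t,*ce,.152))
s=viewer.read_camera("scene"); print("scene",plane(s,437.3,279.3,.152))
```

```text
[ 13 158 190] [ 13 160 199] [ 13 159 154] [ 17  97 190]
150 [316.62911485 196.17459156] [ 282  159   70   74 4101]Traceback (most recent call last):
  File "<stdin>", line 6, in <module>
  File "h.py", line 14, in blob
    n,l,st,ce=cv2.connectedComponentsWithStats(m); i=1+np.argmax(st[1:,4]); return ce[i]+[x0,y0],st[i]+[x0,y0,0,0,0],l==i
                                                       ~~~~~~~~~^^^^^^^^^^
    return _wrapfunc(a, 'argmax', axis=axis, out=out, **kwds)
    return bound(*args, **kwds)
ValueError: attempt to get argmax of an empty sequence
```

Run:
```python
from h import *
c=viewer.read_camera("wrist")
t=viewer.read_camera("top"); ce,_,_=blob(t,(190,200,270,260),smin=185); print("top",plane(t,*ce,.152))
s=viewer.read_camera("scene"); print("scene",plane(s,437.3,279.3,.152))
for uv in [(316.6,196.2),(315,193)]: print(plane(c,*uv,.152))
T=np.array(c["T"])
for p in [(.479,.243,.152),(.479,.243,.108)]:
    L=[]
    for a in range(0,360,45):
        q=T[:3,:3].T@(np.array(p)+.032*np.array([np.cos(np.radians(a)),np.sin(np.radians(a)),0])-T[:3,3]); L.append((c["cx"]-c["fx"]*q[0]/q[2],c["cy"]+c["fy"]*q[1]/q[2]))
    print(np.min(L,0),np.max(L,0))
im=cv2.resize(c["pixels"][135:250,250:390,::-1],None,fx=5,fy=5); cv2.imwrite("pics/w1c.png",im)
```

```text
top [0.47753314 0.24010044 0.152     ]
scene [0.48116796 0.24531475 0.152     ]
[0.4777269  0.24777264 0.152     ]
[0.47767687 0.25086985 0.152     ]
[284.59225041 165.37393487] [355.21871386 233.49642087]
[289.97971186 158.69484374] [350.02212859 217.23535239]
```

View pics/w1c.png

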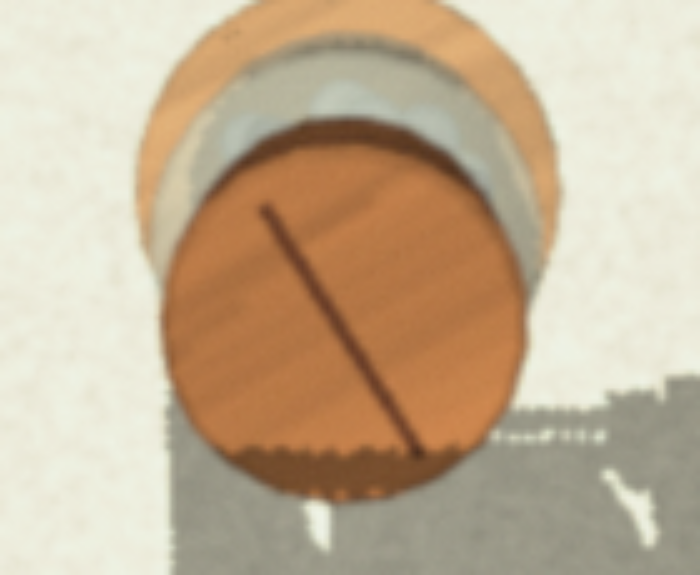

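The close-up puts the lid's top face centre near wrist pixel (319,199.3), which agrees with a lid centre of about (0.4785, 0.2435) found from the other views. Next I wind the wrist back and centre the tool over the lid.

```bash
python3 -m creep '[[-3.5,-3,0,0,0,10],[-3.5,-3,0,0,0,20],[-3.5,-3,0,0,0,30],[-3.5,-3,0,0,0,40],[-3.5,-3,0,0,0,50],[-3.5,-3,0,0,0,60],[-3.5,-3,0,0,0,70],[-3.5,-3,0,0,0,80],[-3.5,-3,0,0,0,85],[-3.5,-3,0,0,0,85],[-3.5,-3,0,0,0,85]]' -1
python3 - <<'E'
from h import *
s=bot.read_state(); print(s["joint_pos"].round(3)); print(rel([.4785,.2435,.113]))
print(R.from_quat(s["eef_rot"]).as_matrix().round(3))
E
```

```text
time_s: 3.2
tcp_pos: [0.4753, 0.2491, 0.2383]
eef_rot: [-0.578, 0.816, 0.001, -0.001]
force: [-0.7, 0.4, -0.3]
finger_gap: 0.0884
[-0.956  0.663  0.668  1.858 -0.552  0.815 -1.908]
[  4.13300744  -5.06682115 125.26382577]
[[-0.332 -0.943 -0.002]
 [-0.943  0.332  0.   ]
 [ 0.     0.002 -1.   ]]
```

```bash
python3 -m creep '[[4,-5,20,0,0,0],[4,-5,40,0,0,0],[4,-5,60,0,0,0],[4,-5,60,0,0,0]]' -1
python3 - <<'E'
from h import *
s=bot.read_state(); print(s["joint_pos"].round(3)); print(rel([.4785,.2435,.113]))
E
```

```text
time_s: 3.7
tcp_pos: [0.4776, 0.2435, 0.1773]
eef_rot: [-0.578, 0.816, 0.001, -0.002]
force: [-0.2, -0.5, 0.5]
finger_gap: 0.0882
[-0.892  0.741  0.581  1.916 -0.633  0.68  -1.828]
[-0.39127676 -1.15987968 64.28140737]
```

```bash
python3 -m creep '[[0,-1,15,0,0,0],[0,-1,30,0,0,0],[0,-1,45,0,0,0],[0,-1,58,0,0,0],[0,-1,64,0,0,0],[0,-1,64,0,0,0]]' -1; python3 -m creep '[[0,0,0,0,0,0],[0,0,0,0,0,0],[0,0,0,0,0,0],[0,0,0,0,0,0],[0,0,0,0,0,0],[0,0,0,0,0,0]]' 1;  python3 - <<'E'
from h import *
s=bot.read_state(); print(s["joint_pos"].round(3)); print(rel([.4785,.2435,.113]),s["moment"])
E
```

```text
time_s: 4.45
tcp_pos: [0.4781, 0.2431, 0.1129]
eef_rot: [-0.578, 0.816, 0.001, -0.002]
force: [-0.6, 0.7, 0.1]
finger_gap: 0.0879
time_s: 5.2
tcp_pos: [0.4784, 0.2432, 0.1132]
eef_rot: [-0.578, 0.816, 0.001, -0.002]
force: [-0.5, 0.4, 4.4]
finger_gap: 0.0638
[-0.828  0.83   0.475  1.955 -0.724  0.537 -1.752]
[-0.36391593 -0.02920786  0.23402565] [0.1510313  0.26176813 0.03626923]
```

```bash
python3 -m creep '[[0,0,-0.5,0,0,-8],[0,0,-0.9,0,0,-16],[0,0,-1.3,0,0,-24],[0,0,-1.8,0,0,-32],[0,0,-2.2,0,0,-40],[0,0,-2.5,0,0,-45],[0,0,-2.5,0,0,-45]]';  python3 - <<'E'
from h import *
s=bot.read_state(); print(s["joint_pos"].round(3)); print(rel([.4785,.2435,.1157]),s["moment"],R.from_quat(s["eef_rot"]).as_matrix()[:2,0])
E
```

```text
time_s: 6.08
tcp_pos: [0.4782, 0.2435, 0.1155]
eef_rot: [0.846, -0.533, -0.002, 0.001]
force: [-0.2, 1.3, -0.7]
finger_gap: 0.0638
[-0.717  0.787  0.274  1.948 -0.444  0.47  -1.242]
[ 0.11486189 -0.27984149 -0.21392764] [0.24095378 0.10445106 0.00502659] [ 0.43261406 -0.90157649]
```

```bash
python3 -m creep '[[0,0,-0.5,0,0,-9],[0,0,-1,0,0,-18],[0,0,-1.5,0,0,-27],[0,0,-2,0,0,-36],[0,0,-2.5,0,0,-45],[0,0,-3,0,0,-54],[0,0,-3.5,0,0,-63],[0,0,-4,0,0,-72],[0,0,-4.5,0,0,-81],[0,0,-5,0,0,-90],[0,0,-5,0,0,-90]]';  python3 - <<'E'
from h import *
s=bot.read_state(); print(s["joint_pos"].round(3)); print(rel([.4785,.2435,.1207]),s["moment"],R.from_quat(s["eef_rot"]).as_matrix()[:2,0])
t=viewer.read_camera("top"); c=viewer.read_camera("wrist"); cv2.imwrite("pics/w2.png",np.vstack([cv2.resize(t["pixels"][170:290,150:350,::-1],(500,300)),cv2.resize(c["pixels"][100:300,160:480,::-1],(500,300))]))
E
```

```text
time_s: 7.45
tcp_pos: [0.4775, 0.2446, 0.1203]
eef_rot: [0.975, 0.221, -0.003, -0.001]
force: [-1.8, 3.7, -0.1]
finger_gap: 0.064
[-0.487  0.756 -0.115  1.933  0.166  0.466 -0.274]
[ 0.45752746  1.38128341 -0.45618125] [ 0.88769626  0.49252557 -0.03424861] [0.90239635 0.43088015]
```

View pics/w2.png

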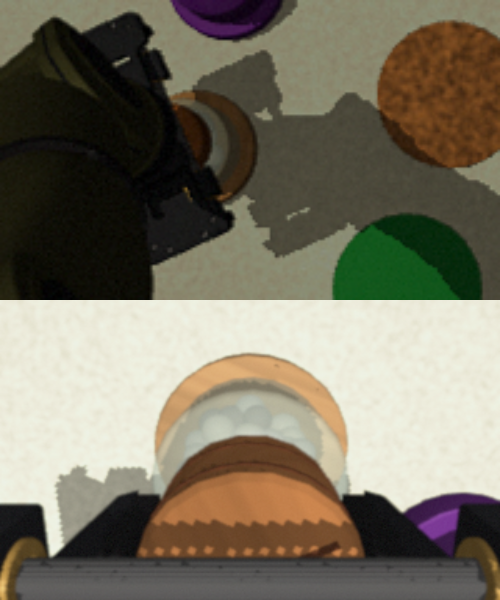

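The wrist view shows the lid between the fingers with a glass gap opening below it. The groove is at about (320,548), rotated about 137° since the start, so the lid is following the gripper (135° turned). I continue to about 230°.

```bash
python3 -m creep '[[0,1,-0.5,0,0,-9],[0,1,-1,0,0,-18],[0,1,-1.5,0,0,-27],[0,1,-2,0,0,-36],[0,1,-2.5,0,0,-45],[0,1,-3,0,0,-54],[0,1,-3.5,0,0,-63],[0,1,-4,0,0,-72],[0,1,-4.5,0,0,-81],[0,1,-5,0,0,-90],[0,1,-5.3,0,0,-97],[0,1,-5.3,0,0,-97]]';  python3 - <<'E'
from h import *
s=bot.read_state(); print(s["joint_pos"].round(3)); print(rel([.4785,.2435,.126]),s["moment"],R.from_quat(s["eef_rot"]).as_matrix()[:2,0])
E
```

```text
time_s: 9.05
tcp_pos: [0.4769, 0.2429, 0.125]
eef_rot: [0.483, 0.876, -0.002, -0.004]
force: [-2.9, 1.5, -0.8]
finger_gap: 0.0636
[-0.214  0.803 -0.578  1.917  0.706  0.642  0.893]
[-0.34379147  1.66398918 -1.04421762] [0.44659037 0.78483881 0.06524943] [-0.53423787  0.84532286]
```

```bash
python3 -m creep '[[0,0,-2,0,0,0],[0,0,-4,0,0,0],[0,0,-6,0,0,0],[0,0,-8,0,0,0],[0,0,-8,0,0,0]]';  python3 - <<'E'
from h import *
c=viewer.read_camera("wrist"); cv2.imwrite("pics/w3.png",cv2.resize(c["pixels"][100:300,160:480,::-1],(500,312)))
E
```

```text
time_s: 9.68
tcp_pos: [0.4769, 0.2428, 0.1332]
eef_rot: [0.483, 0.876, -0.002, -0.004]
force: [-3.7, 0.5, -0.5]
finger_gap: 0.0642
```

View pics/w3.png

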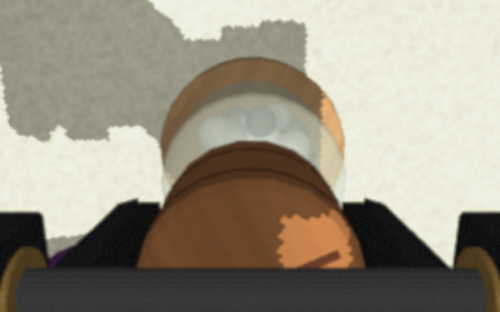

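The grip held: the lid and its groove have the same place in the tool frame, and there was no resistance on lifting. I lift it clear and carry it.

```bash
python3 -m creep '[[0,0,-10,0,0,0],[0,0,-25,0,0,0],[0,0,-40,0,0,0],[0,0,-55,0,0,0],[0,0,-70,0,0,0],[0,0,-85,0,0,0],[0,0,-90,0,0,0],[0,0,-90,0,0,0],[0,0,-90,0,0,0]]';  python3 - <<'E'
from h import *
s=bot.read_state(); print(s["joint_pos"].round(3)); print(rel([.535,.0095,.12]))
E
```

```text
time_s: 10.85
tcp_pos: [0.4774, 0.2425, 0.2227]
eef_rot: [0.483, 0.876, -0.003, -0.004]
force: [1.6, -0.0, -0.7]
finger_gap: 0.0634
[-0.137  0.672 -0.699  1.831  0.554  0.852  1.026]
[-228.18440943  -74.89028701  102.37641903]
```

```bash
python3 -m creep '[[-10,-3,0,0,0,0],[-30,-10,0,0,0,0],[-50,-16,0,0,0,0],[-70,-23,0,0,0,0],[-90,-30,0,0,0,0],[-110,-36,0,0,0,0],[-130,-43,0,0,0,0],[-150,-49,0,0,0,0],[-170,-56,20,0,0,0],[-190,-62,40,0,0,0],[-210,-69,60,0,0,0],[-222,-73,80,0,0,0],[-228,-75,95,0,0,0],[-228,-75,102,0,0,0],[-228,-75,102,0,0,0],[-228,-75,102,0,0,0]]';  python3 - <<'E'
from h import *
s=bot.read_state(); print(s["joint_pos"].round(3)); print(rel([.535,.0095,.0112]), R.from_quat(s["eef_rot"]).as_matrix().round(3))
c=viewer.read_camera("wrist"); d=viewer.read_camera("scene")
cv2.imwrite("pics/w4.png",np.vstack([cv2.resize(c["pixels"][:,:,::-1],(480,300)),cv2.resize(d["pixels"][130:330,160:480,::-1],(480,300))]))
E
```

```text
time_s: 12.85
tcp_pos: [0.5352, 0.0106, 0.121]
eef_rot: [0.482, 0.876, -0.002, -0.003]
force: [-1.4, -0.1, -0.9]
finger_gap: 0.0637
[ 0.249  0.816 -0.603  1.918  0.744  0.654  1.309]
[-1.27172567e+00  4.61200476e-02  1.09786256e+02] [[-0.535  0.845 -0.008]
 [ 0.845  0.535 -0.   ]
 [ 0.004 -0.007 -1.   ]]
```

View pics/w4.png

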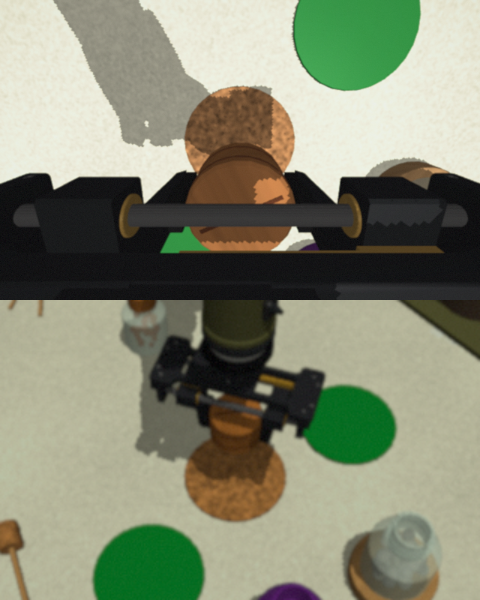

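The jar is now open. The lid sits in the gripper above the cork mat (mat at (235,475) in the lower half of the picture), so I lower it.

```bash
python3 -m creep '[[-1,0,15,0,0,0],[-1,0,30,0,0,0],[-1,0,45,0,0,0],[-1,0,60,0,0,0],[-1,0,75,0,0,0],[-1,0,88,0,0,0],[-1,0,96,0,0,0],[-1,0,100,0,0,0],[-1,0,103,0,0,0],[-1,0,103,0,0,0]]';  python3 -m creep '[[0,0,1,0,0,0],[0,0,2,0,0,0],[0,0,3,0,0,0],[0,0,4,0,0,0],[0,0,5,0,0,0],[0,0,5,0,0,0]]'
```

```text
time_s: 14.2
tcp_pos: [0.535, 0.0093, 0.0181]
eef_rot: [0.482, 0.876, -0.002, -0.003]
force: [-0.1, -1.2, -1.3]
finger_gap: 0.0635
time_s: 14.95
tcp_pos: [0.5349, 0.0093, 0.0131]
eef_rot: [0.482, 0.876, -0.002, -0.003]
force: [-0.3, -0.4, -0.6]
finger_gap: 0.0635
```

```bash
python3 -m creep '[[0,0,0.7,0,0,0],[0,0,1.4,0,0,0],[0,0,1.4,0,0,0]]'; python3 -m creep '[[0,0,0.7,0,0,0],[0,0,1.2,0,0,0],[0,0,1.2,0,0,0]]'
```

```text
time_s: 15.32
tcp_pos: [0.5349, 0.0093, 0.0116]
eef_rot: [0.482, 0.876, -0.002, -0.003]
force: [-0.7, 0.8, -0.8]
finger_gap: 0.0639
time_s: 15.7
tcp_pos: [0.5348, 0.0092, 0.0112]
eef_rot: [0.482, 0.876, -0.002, -0.003]
force: [-2.5, -0.9, 7.8]
finger_gap: 0.0636
```

Contact (7.8 N), and at the expected height. I release slowly, retreat, and check.

```bash
python3 -m creep '[[0,0,0,0,0,0],[0,0,0,0,0,0],[0,0,0,0,0,0],[0,0,0,0,0,0],[0,0,0,0,0,0],[0,0,0,0,0,0]]' -1; python3 -m creep '[[0,0,-8,0,0,0],[0,0,-20,0,0,0],[0,0,-35,0,0,0],[0,0,-55,0,0,0],[0,0,-80,0,0,0],[0,0,-110,0,0,0],[0,0,-140,0,0,0],[0,40,-160,0,0,0],[0,-40,-170,0,0,0],[0,-80,-170,0,0,0],[0,-120,-170,0,0,0],[0,-120,-170,0,0,0],[0,-120,-170,0,0,0]]' -1
python3 - <<'E'
from h import *
c=viewer.read_camera("top"); d=viewer.read_camera("scene")
cv2.imwrite("pics/f.png",np.vstack([cv2.resize(c["pixels"][120:320,180:500,::-1],(480,300)),cv2.resize(d["pixels"][100:300,200:520,::-1],(480,300))]))
ce,st,m=blob(c,(435,215,475,250)); print("small",plane(c,*ce,.112))
E
```

```text
time_s: 16.45
tcp_pos: [0.5348, 0.0092, 0.0112]
eef_rot: [0.482, 0.876, -0.002, -0.003]
force: [0.2, -0.6, 0.6]
finger_gap: 0.088
time_s: 18.08
tcp_pos: [0.436, -0.0542, 0.1829]
eef_rot: [0.482, 0.876, -0.001, -0.002]
force: [0.5, 0.6, -0.1]
finger_gap: 0.0884
small [ 0.48109967 -0.27140014  0.112     ]
```

View pics/f.png

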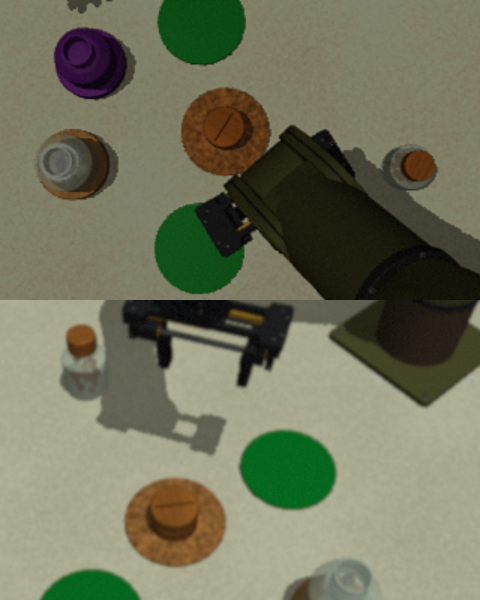

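The lid stands upright, groove up, at the mat's centre: (223,128) against the mat at (225,131) in the top view. The small jar is where it was, and the gripper is clear.

```bash
python3 -c "
from bench import bot
print(bot.close_job())"
```

```text
the job is handed in; nothing more can be done
None
```

I opened the larger jar and set its lid on the cork mat. The job is handed in, and it gave no verdict. I gripped the lid, unscrewed it about 232° anticlockwise in one grip while following the thread up, and lifted it off with no resistance. I lowered it onto the mat until light contact (about 8 N), released it and moved clear, all in about 18 s of the 64 s allowed.

**Last checks:** The final top and scene pictures show the lid upright with its groove up, near the centre of the mat. The smaller jar was still standing; its measured lid position at the end, (0.481, -0.271), is within about 2 mm of the start. The gripper was open and clear, with no force on it.

**Disagreements:** The first position estimates for the large lid differed between cameras by about 5 mm. One wrist turn also ended about 6 mm off. I corrected both before gripping, and no check failed.

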